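Hang the salt box on its peg

ROBOT

A 6-joint arm with a two-finger parallel gripper is mounted at the origin on the work surface. World frame = base frame: x ahead of the robot, y to its left, z up, the work surface at z = 0. Lengths are in mm, angles in rad, forces in N, time in s.
With the tool pointing down it reaches from about 350 to 975 mm from the base axis. Payload 7.1 kg.
Tool frame: the origin (TCP) lies at the very end of the fingers, on their centre line; the grasp point (between the pads) lies 19 mm behind it (ctrl.tcp_to_grasp is the distance from the TCP to the grasp point, in mm); z points along the fingers, x is the direction in which the jaws open and shut, and the axes are right-handed (so a half turn about z gives the same grasp; the last joint's range is limited). The gripper opens to 88 mm and grips with 3 to 60 N. Pads are 20 mm wide; open, the fingers measure 115 mm over their backs; the gripper's body (75 mm by 178 mm) begins 61 mm behind the grasp point.
Start: joints at [1.222, 0.423, 1.63, -0, 1.089, -0.019], TCP at [202.377, 591.311, 222.675] pointing down, gripper open.
Joint ranges: [-3, 3], [-0.9, 2.11], [0.09, 2.58], [-1.31, 4.45], [0.11, 2.69], [-2.54, 2.54]. Speed limits (rad/s): [2.39, 2.39, 3.01, 3.14, 3.14, 3.14].

INTERFACE

Orientations are given as a rotation vector (axis times angle).
In Python, from workcell import get_obs, viewer, ctrl, masks_of gives the robot as it stands. The module is installed in compiled form; this text tells all that it offers.
- The arm moves only by the shell command python3 -m inch 'ROWS'. ROWS is JSON, a list of rows, each an object of numbers: "tx", "ty", "tz": the shift along the tool's x, y, z in cm; "ax", "ay", "az": the turn, a rotation vector about the tool's x, y, z in degrees; "jaw": the opening, from 0 (shut) to 1 (fully open). In form: [{"tx": .., "ty": .., "tz": .., "ax": .., "ay": .., "az": .., "jaw": ..}, ...]. A call has 1 to 12 rows; each row shifts and turns the commanded pose from where the row before left it, along the tool's axes as they then stand; what a row does not reach is not made up. A row lasts 1/8 s, in which the tool goes at most 62.5 mm and 10.7 degrees, less where a joint would pass 70% of its speed; a pose out of reach is approached as far as the arm can. A call is refused whole if a number of a shift passes 6.25 or a number of a turn 10.7, either way. A call with a gripper value outside its range is refused whole. The fingers move at their own pace and stop on an object; the grip force is fixed at half the most. Time passes only in rows, so rows that do not move let the fingers close. It gives the time, the measured TCP pose, the force and the opening at its end, in the units of the state.
- get_obs(): the state, without advancing time (a new reading comes with each control period).
- viewer.get_image(name): name is "side" or "top"; returns (picture, depth): 480x640x3 uint8, red, green, blue; 480x640 float32, mm along the optical axis (not along the pixel's ray), 0 where there is no reading.
- viewer.get_calibration(name): a dict with "fx", "fy", "cx", "cy" (pixels), "rvec" (rotation vector, rad) and "tvec" (3), from world to camera coordinates, as OpenCV has them. Camera axes: x right, y down, z forward; pixel columns grow to the right and rows downward; lengths in mm; the calibration is good to about 2 mm. A picture is of the moment at which its call begins. get_calibration takes no time and is no camera call.
- ctrl.close_job(): hands the job in, once; it reports no verdict.
Trained networks look in the newest picture that a camera, given by its name, has taken for a name from the list of things; names that differ only in an ending like _2 or _b are one class to them, and where a whole thing is asked for, a point or a joint stands for the part that bears it (a point fixed in the world has none). Each returns a list of dicts, best first, with "score" (0 to 1); they miss things now and then, are a little off and sometimes report something else, mostly with a low value. They report only what shows in the picture. A call takes as long as a camera call.
- masks_of(camera, thing): "pixels" (480x640 bool, what is visible of it) and "location" ([column, row] in pixels, amid what is visible of it).
The state is a dict: "t": time; "qpos": joint angles; "qvel": joint speeds; "joint_torque": joint torques, N m; "ee_pos": TCP position; "orientation": TCP orientation; "ft_force": force on the tool from outside, world axes, zero at the start; "moment": the same for the moment, N m; "width": finger opening in mm.
Only numpy, scipy, OpenCV 4.12 (cv2) and the standard library are available. Lean on these libraries where they do the work, as an engineer would, in place of code of your own. Each camera call takes 0.05 s, during which the arm holds its last target. There are 200 camera calls.

TASK

The full salt box stands tight between the two storage jars, where there is little of it to get hold of: lift it out, stand it upright on the chopping board and let go of it, so that you can take it again with a better grip. Then hang it by the hole in its back board on the empty peg of the peg stand, its back flat against the stand. Keep it upright all the while so that no salt is spilt, and leave everything else standing where it is.

Things in the scene. Friction and masses are not known exactly. Their poses are not given: they have to be found in the camera images.
- salt_box: Closed oak salt box, about 0.3 to 0.55 kg. Origin: centre of its underside; x points to its back, z up. A box 66 mm wide (y) with flat parallel sides, x = -47 to 35 mm, 88 mm high at the front, under a fixed sloping lid (z = 96 mm in front, 104 mm behind), stands before a taller, wider back board. 94 mm deep in all: too deep to grip front to back. It starts on the worktop between the jars.
- box_head (a point): Top of the salt box's back board, at (41, 0, 178) mm in its frame, same axes. The back board is 12 mm thick (x = 35 to 47 mm), 104 mm wide and 178 mm tall; its head is rounded at 52 mm radius about the hole, with 42 mm of wood above the hole.
- box_hole (a point): Centre of the hole in the salt box's back board, on the board's back face: at (47, 0, 126) mm in the box's frame. The round hole, 19 mm across, goes straight through the 12 mm board along x. Same axes as the salt box.
- jar_left: White ceramic storage jar with wooden lid, 80 mm across, 124 mm tall, 0.9 kg, standing loose at the salt box's +y side, about 8 mm from it. Origin: centre of its underside.
- jar_right: The same kind of jar at the salt box's -y side.
- chopping_board: Bare dark chopping board lying fixed on the worktop in the middle, 200 mm (x) by 170 mm (y), 18 mm thick. Origin: centre of its underside.
- peg_stand: Fixed peg stand: upright pale grey board 340 mm wide (y), 18 mm thick (x), its oak top edge at z = 236 mm, on two feet reaching 70 mm out in front (16 mm high, at y = -135 and 135 mm). Origin: centre of its underside; x points to its back; the front face at x = -9 mm, with two pegs 160 mm apart, looks to -x; z up.
- free_peg: The empty one of the two wooden pegs on the stand's front face, 205 mm above the worktop. Origin: on the face, on the peg's axis. Axes as the stand's: x into the board, z up. The peg is 11 mm thick, round-ended, reaches 33 mm out from the face (along -x) and rises gently: its axis is 4.5 mm higher 28 mm out. Either peg of the two may be the empty one.
- pan_peg: The other peg, with a small copper pan hung on it, all fixed: pan 92 mm across, 41 mm out from the board, its centre 140 mm below the peg; its handle is 14 mm wide. Origin and axes as the free peg's.
- mug: Blue mug, 88 mm tall, 80 mm across, beyond the storage jars. Origin: centre of its underside.
- pepper_mill: Dark wooden pepper mill, 160 mm tall, 52 mm across, beyond the chopping board. Origin: centre of its underside.
- jam_jar: Amber jam jar with brass lid, 92 mm tall, 68 mm across, beyond the chopping board. Origin: centre of its underside.
- croissants: Round wooden plate with two croissants, 140 mm across, 52 mm high, beyond the chopping board. Origin: centre of its underside.

How it is judged:
By the outcome, as a careful person would: the job done as asked, in the order asked, and still so for the second after the job is handed in, with the robot touching nothing.
It also fails if it takes over 61 s, if anything falls off the work surface, if the arm or the gripper's body presses on something with over 40 N, if the wrist force passes 120 N, or if a joint passes its speed limit or range.

## Working session

There is one attempt and no reset: what is moved stays moved. The work goes in short steps, Python scripts to look and compute and a shell command to move; the robot and the scene stay as the last step left them, time stands still between calls to the robot, and variables do not carry over. Pictures are saved under pics/ and viewed, about 8 in all and at most 12, crops included, and the job is handed in when it is done.

```bash
mkdir -p pics; cat > h.py <<'E'
import numpy as np, cv2
from scipy.spatial.transform import Rotation as R
from workcell import get_obs, viewer, ctrl, masks_of
def cal(n):
    c=viewer.get_calibration(n); K=np.array([[c['fx'],0,c['cx']],[0,c['fy'],c['cy']],[0,0,1]]); 
    return K,np.array(c['rvec'],float).ravel(),np.array(c['tvec'],float).ravel()
def cloud(n,d):
    K,r,t=cal(n); v,u=np.mgrid[:480,:640]
    X=np.stack([(u-K[0,2])/K[0,0]*d,(v-K[1,2])/K[1,1]*d,d],-1)
    P=(X-t)@R.from_rotvec(r).as_matrix(); P[d<=0]=np.nan; return P
def shot(n,f=None):
    im,d=viewer.get_image(n)
    if f: cv2.imwrite('pics/'+f,im[:,:,::-1])
    return im,d,cloud(n,d)
def state():
    o=get_obs(); print('t',o['t'],'p',np.round(o['ee_pos'],1),'R\n',np.round(R.from_rotvec(o['orientation']).as_matrix(),3),'w',o['width'],'f',np.round(o['ft_force'],1)); return o
E
python3 - <<'E'
from h import *
state()
for n in('side','top'):
    im,d,P=shot(n,n+'0.png'); K,r,t=cal(n); print(n,'cam',-R.from_rotvec(r).as_matrix().T@t)
    for k in('salt_box','jar_left','jar_right','chopping_board','peg_stand','free_peg','pan_peg','box_hole'):
        for m in masks_of(n,k)[:2]:
            p=P[m['pixels']]; p=p[~np.isnan(p[:,0])]
            print(k,round(m['score'],2),np.round(m['location']),len(p), np.round(np.percentile(p,[2,50,98],axis=0)).tolist() if len(p) else '')
E
```

```text
t 0.0 p [202.2 590.8 221.9] R
 [[ 0.324  0.946 -0.   ]
 [ 0.946 -0.324 -0.001]
 [-0.002  0.    -1.   ]] w 87.16456030864761 f [-0.   0.4  1. ]
side cam [ -21.09618963 -659.69209916  893.96752586]
jar_left 0.89 [229. 174.] 852 [[515.0, 311.0, 34.0], [545.0, 339.0, 113.0], [587.0, 384.0, 123.0]]
jar_left 0.58 [312. 191.] 1559 [[661.0, 187.0, 4.0], [693.0, 216.0, 57.0], [738.0, 294.0, 89.0]]
jar_right 0.96 [248. 230.] 2153 [[458.0, 156.0, 6.0], [485.0, 173.0, 86.0], [531.0, 233.0, 122.0]]
chopping_board 0.71 [322. 282.] 6193 [[444.0, -77.0, 2.0], [539.0, 3.0, 18.0], [644.0, 99.0, 21.0]]
peg_stand 0.65 [436. 391.] 20582 [[291.0, -465.0, 13.0], [440.0, -371.0, 144.0], [600.0, -313.0, 237.0]]
peg_stand 0.46 [343. 210.] 1169 [[668.0, 84.0, 4.0], [680.0, 96.0, 84.0], [704.0, 121.0, 153.0]]
free_peg 0.56 [481. 326.] 95 [[529.0, -372.0, -2.0], [537.0, -361.0, 213.0], [721.0, -256.0, 219.0]]
pan_peg 0.41 [387. 356.] 63 [[381.0, -316.0, 208.0], [385.0, -310.0, 213.0], [391.0, -304.0, 216.0]]
box_hole 0.8 [248. 193.] 1542 [[479.0, 207.0, 11.0], [547.0, 260.0, 100.0], [578.0, 310.0, 176.0]]
top ca
[... 350 characters left out ...]
ht 0.84 [223. 256.] 1366 [[460.0, 156.0, 23.0], [494.0, 190.0, 115.0], [531.0, 230.0, 125.0]]
jar_right 0.64 [188. 235.] 2161 [[482.0, 208.0, 1.0], [538.0, 262.0, 100.0], [582.0, 310.0, 178.0]]
chopping_board 0.84 [308. 241.] 6900 [[449.0, -72.0, 13.0], [546.0, 13.0, 18.0], [645.0, 99.0, 24.0]]
peg_stand 0.6 [503. 276.] 8304 [[297.0, -423.0, 13.0], [458.0, -363.0, 186.0], [609.0, -279.0, 239.0]]
free_peg 0.39 [469. 315.] 1091 [[347.0, -336.0, 48.0], [384.0, -310.0, 99.0], [421.0, -286.0, 215.0]]
pan_peg 0.86 [468. 314.] 1131 [[347.0, -337.0, 47.0], [384.0, -310.0, 99.0], [421.0, -287.0, 215.0]]
box_hole 0.57 [192. 236.] 2161 [[482.0, 208.0, 2.0], [539.0, 262.0, 100.0], [586.0, 311.0, 178.0]]
```

```bash
python3 - <<'E'
import cv2,numpy as np
a=cv2.imread('pics/side0.png');b=cv2.imread('pics/top0.png')
o=np.hstack([cv2.resize(a[120:480,160:560],(400,360)),cv2.resize(b[120:480,100:500+60][:,:400],(400,360))])
cv2.imwrite('pics/v1.png',o)
from h import *
# fit geometry
im,d,P=shot('top'); 
def rect(mask,lbl):
    p=P[mask][:,:2]; p=p[np.isfinite(p[:,0])].astype(np.float32); r=cv2.minAreaRect(p); print(lbl,len(p),np.round(r[0],1),np.round(r[1],1),round(r[2],1)); return r
m=masks_of('top','salt_box')[0]['pixels']; Z=P[:,:,2]
x=P[...,0];y=P[...,1]
m=cv2.dilate(m.astype(np.uint8),np.ones((5,5)))>0
rect(m&(Z>150),'board'); rect(m&(Z>90)&(Z<108),'lid')
for n,c in(('jl',(548,348)),('jr',(494,194))):
    k=(np.hypot(x-c[0],y-c[1])<50)&(Z>110)&(Z<130)
    p=P[k][:,:2].astype(np.float32); print(n,cv2.minEnclosingCircle(p),p.mean(0))
rect((x>400)&(x<700)&(abs(y)<130)&(Z>12)&(Z<24),'chop')
k=(y<-250)&(Z>230)&(Z<242);rect(k,'standtop')
k=(y<-280)&(Z>195)&(Z<225); p=P[k]; 
for lo in(300,460):
    q=p[(p[:,0]>lo)&(p[:,0]<lo+160)]; print(lo,len(q),np.round(np.percentile(q,[0,5,50,95,100],axis=0),1).tolist() if len(q) else '')
E
```

```text
board 311 [570.7 256. ] [93.4 12.2] 70.6
lid 1359 [525.5 265.6] [101.3  91.2] 77.1
jl ((554.35400390625, 348.0380554199219), 39.17144775390625) [553.9931  347.42752]
jr ((497.44232177734375, 195.52919006347656), 38.88504409790039) [497.04358 195.1096 ]
chop 6835 [567.9  -1.4] [261.4 258.1] 0.5
standtop 2872 [ 450.5 -371.4] [ 28.3 352.4] 70.7
300 616 [[300.1, -601.4, 195.1], [309.6, -359.3, 196.6], [381.9, -327.5, 211.3], [450.0, -306.7, 223.2], [459.8, -300.8, 225.0]]
460 535 [[460.2, -416.1, 195.1], [469.4, -412.2, 197.5], [535.1, -382.0, 212.2], [604.3, -361.5, 223.6], [613.7, -355.0, 225.0]]
```

View pics/v1.png

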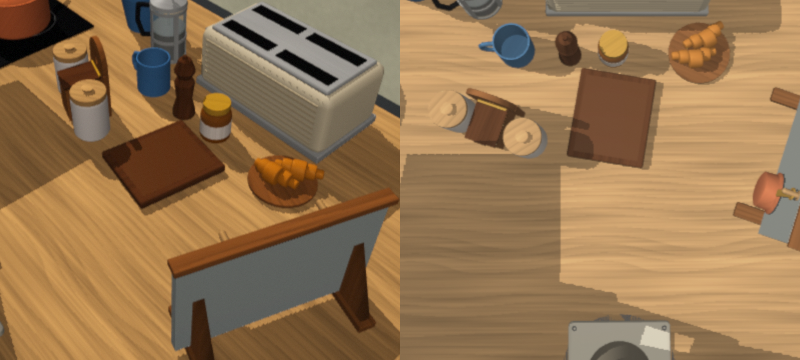

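Views show the box between the jars at left, the board in the middle, and the stand at lower right seen from behind, with the pan at (785,190) in the right half. The head of the back board is the free part, so I'll pinch it front to back.

```bash
python3 -m inch '[{"tx":-1.975,"ty":4.571},{"tx":-1.975,"ty":4.571},{"tx":-1.975,"ty":4.571},{"tx":-1.975,"ty":4.571},{"tx":-1.975,"ty":4.571},{"tx":-1.975,"ty":4.571},{"tx":-1.975,"ty":4.571},{"tx":-1.975,"ty":4.571},{"tx":-1.975,"ty":4.571},{"tx":-1.975,"ty":4.571}]'
python3 -m inch '[{"az":10.1},{"az":10.1},{"az":10.1},{"az":10.1},{"az":10.1},{"az":10.1},{"az":10.1},{"az":10.1},{"az":10.1,"jaw":0.5},{"jaw":0.5},{"jaw":0.5}]'
cat >> h.py <<'E'
def go(x,y,z=None,th=None):
    o=state(); M=R.from_rotvec(o['orientation']).as_matrix(); p=o['ee_pos']; 
    d=np.array([x,y,p[2] if z is None else z])-p; print('tool shift cm',np.round(M.T@d/10,3),'theta now',np.degrees(np.arctan2(M[1,0],M[0,0])))
    if th is not None: print('az',(np.degrees(np.arctan2(M[1,0],M[0,0]))-th+180)%360-180)
E
python3 - <<'E'
from h import *
go(570.7,256,131,-20)
im,d,P=shot('top','t1.png');Z=P[...,2]
# stand fits
x,y=P[...,0],P[...,1]
k=(y<-250)&(Z>233)&(Z<240)&(x>280)&(x<620); p=P[k][:,:2].astype(np.float32); print(cv2.minAreaRect(p))
im,d,P=shot('side','s1.png')
cv2.imwrite('pics/v2.png',np.hstack([cv2.resize(cv2.imread('pics/t1.png')[200:420,420:640],(400,400)),cv2.resize(im[130:290,200:360,::-1],(400,400))]))
E
```

```text
t 1.0 p [202.4 591.3 222.7] R
 [[ 0.324  0.946  0.   ]
 [ 0.946 -0.324  0.   ]
 [ 0.    -0.    -1.   ]] w 88.120313699414 f [ 0.1 -0.3  0. ]
tool shift cm [-19.797  45.706   9.169] theta now 71.10288718963828
az 91.1028871896383
((450.39263916015625, -371.2118835449219), (27.874839782714844, 352.02386474609375), 70.58248138427734)$[0]: bad value
$[0]: bad value
```

View pics/v2.png

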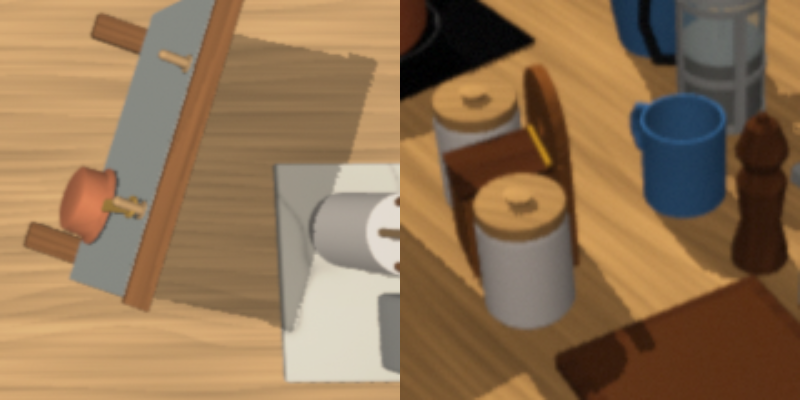

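The left half (top view) shows the free peg at about pixel (516,233). The right half shows the box head standing clear above the jars. The move was refused because every row needs all seven keys.

```bash
python3 -m inch '[{"tx":-1.98,"ty":4.571,"tz":0,"ax":0,"ay":0,"az":0,"jaw":1},{"tx":-1.98,"ty":4.571,"tz":0,"ax":0,"ay":0,"az":0,"jaw":1},{"tx":-1.98,"ty":4.571,"tz":0,"ax":0,"ay":0,"az":0,"jaw":1},{"tx":-1.98,"ty":4.571,"tz":0,"ax":0,"ay":0,"az":0,"jaw":1},{"tx":-1.98,"ty":4.571,"tz":0,"ax":0,"ay":0,"az":0,"jaw":1},{"tx":-1.98,"ty":4.571,"tz":0,"ax":0,"ay":0,"az":0,"jaw":1},{"tx":-1.98,"ty":4.571,"tz":0,"ax":0,"ay":0,"az":0,"jaw":1},{"tx":-1.98,"ty":4.571,"tz":0,"ax":0,"ay":0,"az":0,"jaw":1},{"tx":-1.98,"ty":4.571,"tz":0,"ax":0,"ay":0,"az":0,"jaw":1},{"tx":-1.98,"ty":4.571,"tz":0,"ax":0,"ay":0,"az":0,"jaw":1}]'
python3 -m inch '[{"tx":0,"ty":0,"tz":0,"ax":0,"ay":0,"az":10.1,"jaw":0.5},{"tx":0,"ty":0,"tz":0,"ax":0,"ay":0,"az":10.1,"jaw":0.5},{"tx":0,"ty":0,"tz":0,"ax":0,"ay":0,"az":10.1,"jaw":0.5},{"tx":0,"ty":0,"tz":0,"ax":0,"ay":0,"az":10.1,"jaw":0.5},{"tx":0,"ty":0,"tz":0,"ax":0,"ay":0,"az":10.1,"jaw":0.5},{"tx":0,"ty":0,"tz":0,"ax":0,"ay":0,"az":10.1,"jaw":0.5},{"tx":0,"ty":0,"tz":0,"ax":0,"ay":0,"az":10.1,"jaw":0.5},{"tx":0,"ty":0,"tz":0,"ax":0,"ay":0,"az":10.1,"jaw":0.5},{"tx":0,"ty":0,"tz":0,"ax":0,"ay":0,"az":10.1,"jaw":0.5},{"tx":0,"ty":0,"tz":0,"ax":0,"ay":0,"az":0,"jaw":0.5}]'
python3 - <<'E'
from h import *
go(570.7,256,131,-20)
E
```

```text
t: 2.35
ee_pos: [571.9, 254.8, 222.8]
orientation: [2.556, 1.827, 0.001]
ft_force: [0.2, 0.1, -0.7]
width: 87.8
t: 3.6
ee_pos: [570.7, 255.9, 222.7]
orientation: [3.095, -0.538, -0.0]
ft_force: [-0.5, -0.4, -0.1]
width: 43.7
t 3.6 p [570.7 255.9 222.7] R
 [[ 0.941 -0.337 -0.   ]
 [-0.337 -0.941 -0.   ]
 [-0.     0.    -1.   ]] w 43.73626930028263 f [-0.5 -0.4 -0.1]
tool shift cm [-4.000e-03 -5.000e-03  9.167e+00] theta now -19.706168519858537
az 0.29383148014147764
```

```bash
python3 -m inch '[{"tx":0,"ty":0,"tz":2.0,"ax":0,"ay":0,"az":0,"jaw":0.5},{"tx":0,"ty":0,"tz":2.0,"ax":0,"ay":0,"az":0,"jaw":0.5},{"tx":0,"ty":0,"tz":2.0,"ax":0,"ay":0,"az":0,"jaw":0.5},{"tx":0,"ty":0,"tz":1.6,"ax":0,"ay":0,"az":0,"jaw":0.5},{"tx":0,"ty":0,"tz":1.6,"ax":0,"ay":0,"az":0,"jaw":0.5},{"tx":0,"ty":0,"tz":0,"ax":0,"ay":0,"az":0,"jaw":0.25},{"tx":0,"ty":0,"tz":0,"ax":0,"ay":0,"az":0,"jaw":0},{"tx":0,"ty":0,"tz":0,"ax":0,"ay":0,"az":0,"jaw":0},{"tx":0,"ty":0,"tz":0,"ax":0,"ay":0,"az":0,"jaw":0},{"tx":0,"ty":0,"tz":0,"ax":0,"ay":0,"az":0,"jaw":0},{"tx":0,"ty":0,"tz":0,"ax":0,"ay":0,"az":0,"jaw":0}]'

```

```text
t: 4.97
ee_pos: [571.0, 256.2, 131.4]
orientation: [-3.094, 0.54, -0.001]
ft_force: [-1.1, 0.4, 5.9]
width: 11.8
```

```bash
python3 -m inch '[{"tx":0,"ty":0,"tz":-0.2,"ax":0,"ay":0,"az":0,"jaw":0},{"tx":0,"ty":0,"tz":-0.4,"ax":0,"ay":0,"az":0,"jaw":0},{"tx":0,"ty":0,"tz":-0.6,"ax":0,"ay":0,"az":0,"jaw":0},{"tx":0,"ty":0,"tz":-0.8,"ax":0,"ay":0,"az":0,"jaw":0},{"tx":0,"ty":0,"tz":0,"ax":0,"ay":0,"az":0,"jaw":0}]'
python3 - <<'E'
from h import *
im,d,P=shot('side','s2.png');Z=P[...,2]
state()
cv2.imwrite('pics/v3.png',cv2.resize(im[110:290,180:380,::-1],(600,540)))
E
```

```text
t: 5.6
ee_pos: [571.3, 256.2, 151.7]
orientation: [-3.094, 0.54, -0.002]
ft_force: [1.0, -0.7, -4.2]
width: 11.8
t 5.65 p [571.  256.1 151.2] R
 [[ 0.941 -0.339  0.001]
 [-0.339 -0.941  0.   ]
 [ 0.001 -0.001 -1.   ]] w 11.862944309572262 f [-0.1  1.  -3.9]
```

View pics/v3.png

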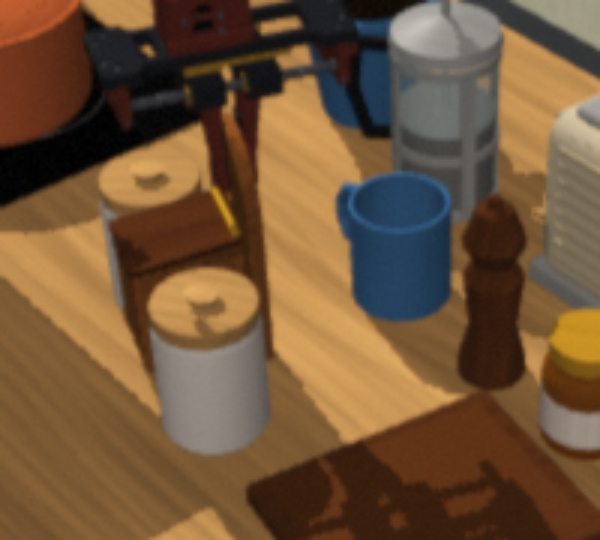

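The box came up level, with both jars undisturbed. I'll lift it clear and carry it to the board, turning it to the stand's heading (-109.4°).

```bash
python3 -m inch '[{"tx":0,"ty":0,"tz":-1,"ax":0,"ay":0,"az":0,"jaw":0},{"tx":0,"ty":0,"tz":-1.5,"ax":0,"ay":0,"az":0,"jaw":0},{"tx":0,"ty":0,"tz":-2,"ax":0,"ay":0,"az":0,"jaw":0},{"tx":0,"ty":0,"tz":-2,"ax":0,"ay":0,"az":0,"jaw":0},{"tx":0,"ty":0,"tz":-2,"ax":0,"ay":0,"az":0,"jaw":0},{"tx":0,"ty":0,"tz":-2,"ax":0,"ay":0,"az":0,"jaw":0},{"tx":0,"ty":0,"tz":-1.5,"ax":0,"ay":0,"az":0,"jaw":0},{"tx":0,"ty":0,"tz":-1,"ax":0,"ay":0,"az":0,"jaw":0}]'
python3 -m inch '[{"tx":0.2,"ty":1.0,"tz":0,"ax":0,"ay":0,"az":0,"jaw":0},{"tx":0.4,"ty":2.0,"tz":0,"ax":0,"ay":0,"az":0,"jaw":0},{"tx":0.6,"ty":3.1,"tz":0,"ax":0,"ay":0,"az":0,"jaw":0},{"tx":0.6,"ty":3.1,"tz":0,"ax":0,"ay":0,"az":0,"jaw":0},{"tx":0.6,"ty":3.1,"tz":0,"ax":0,"ay":0,"az":0,"jaw":0},{"tx":0.6,"ty":3.1,"tz":0,"ax":0,"ay":0,"az":0,"jaw":0},{"tx":0.6,"ty":3.1,"tz":0,"ax":0,"ay":0,"az":0,"jaw":0},{"tx":0.6,"ty":3.1,"tz":0,"ax":0,"ay":0,"az":0,"jaw":0},{"tx":0.6,"ty":3.1,"tz":0,"ax":0,"ay":0,"az":0,"jaw":0},{"tx":0.4,"ty":2.0,"tz":0,"ax":0,"ay":0,"az":0,"jaw":0},{"tx":0.2,"ty":1.3,"tz":0,"ax":0,"ay":0,"az":0,"jaw":0},{"tx":0,"ty":0,"tz":0,"ax":0,"ay":0,"az":0,"jaw":0}]'
python3 -m inch '[{"tx":0,"ty":0,"tz":0,"ax":0,"ay":0,"az":4.6,"jaw":0},{"tx":0,"ty":0,"tz":0,"ax":0,"ay":0,"az":9,"jaw":0},{"tx":0,"ty":0,"tz":0,"ax":0,"ay":0,"az":9,"jaw":0},{"tx":0,"ty":0,"tz":0,"ax":0,"ay":0,"az":9,"jaw":0},{"tx":0,"ty":0,"tz":0,"ax":0,"ay":0,"az":9,"jaw":0},{"tx":0,"ty":0,"tz":0,"ax":0,"ay":0,"az":9,"jaw":0},{"tx":0,"ty":0,"tz":0,"ax":0,"ay":0,"az":9,"jaw":0},{"tx":0,"ty":0,"tz":0,"ax":0,"ay":0,"az":9,"jaw":0},{"tx":0,"ty":0,"tz":0,"ax":0,"ay":0,"az":9,"jaw":0},{"tx":0,"ty":0,"tz":0,"ax":0,"ay":0,"az":9,"jaw":0},{"tx":0,"ty":0,"tz":0,"ax":0,"ay":0,"az":4,"jaw":0},{"tx":0,"ty":0,"tz":0,"ax":0,"ay":0,"az":0,"jaw":0}]'
python3 - <<'E'
from h import *
go(526.4,-25.7,131+18,-109.4)
im,d,P=shot('side','s3.png');Z=P[...,2]
im2,d2,P2=shot('top')
cv2.imwrite('pics/v4.png',np.hstack([cv2.resize(im[100:400,200:460,::-1],(400,462)),cv2.resize(im2[100:400,180:440,::-1],(400,462))]))
E
```

```text
t: 6.65
ee_pos: [570.9, 256.0, 282.2]
orientation: [-3.094, 0.54, -0.002]
ft_force: [0.1, 0.0, -3.7]
width: 12.1
t: 8.15
ee_pos: [526.0, -26.8, 280.3]
orientation: [3.094, -0.543, -0.001]
ft_force: [0.5, -0.4, -4.0]
width: 11.9
t: 9.65
ee_pos: [526.5, -25.1, 280.4]
orientation: [1.817, -2.562, -0.001]
ft_force: [-0.3, 0.1, -4.6]
width: 11.7
t 9.65 p [526.5 -25.1 280.4] R
 [[-0.331 -0.944 -0.001]
 [-0.944  0.331  0.   ]
 [ 0.     0.001 -1.   ]] w 11.739515072694685 f [-0.3  0.1 -4.6]
tool shift cm [ 0.056 -0.017 13.143] theta now -109.30725269126923
az 0.09274730873079307
```

View pics/v4.png

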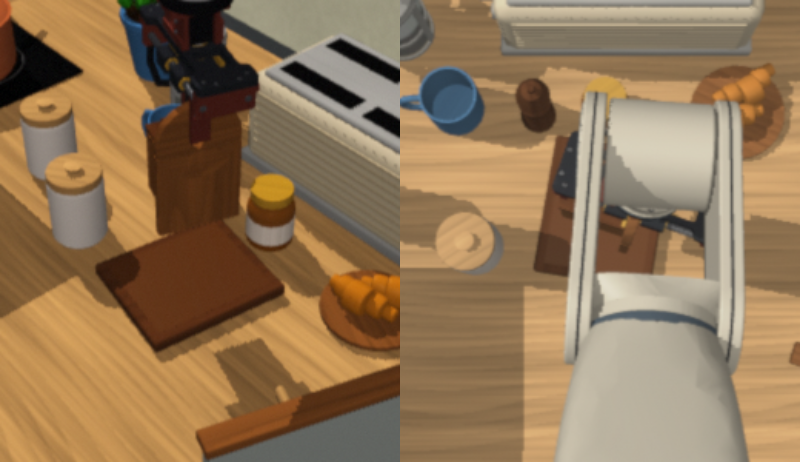

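The box hangs upright in the gripper over the board. I'll lower it, checking the back board's tilt halfway down.

```bash
python3 -m inch '[{"tx":0,"ty":0,"tz":1,"ax":0,"ay":0,"az":0,"jaw":0},{"tx":0,"ty":0,"tz":2,"ax":0,"ay":0,"az":0,"jaw":0},{"tx":0,"ty":0,"tz":2,"ax":0,"ay":0,"az":0,"jaw":0},{"tx":0,"ty":0,"tz":2,"ax":0,"ay":0,"az":0,"jaw":0},{"tx":0,"ty":0,"tz":2,"ax":0,"ay":0,"az":0,"jaw":0},{"tx":0,"ty":0,"tz":1.5,"ax":0,"ay":0,"az":0,"jaw":0},{"tx":0,"ty":0,"tz":1,"ax":0,"ay":0,"az":0,"jaw":0},{"tx":0,"ty":0,"tz":0.6,"ax":0,"ay":0,"az":0,"jaw":0},{"tx":0,"ty":0,"tz":0,"ax":0,"ay":0,"az":0,"jaw":0}]'
python3 - <<'E'
from h import *
im,d,P=shot('side'); m=masks_of('side','salt_box'); print([ (a['score'],a['location']) for a in m])
p=P[cv2.erode(m[0]['pixels'].astype(np.uint8),np.ones((3,3)))>0]; p=p[np.isfinite(p[:,0])]
for _ in range(4):
    c=p.mean(0); n=np.linalg.svd(p-c)[2][2]; n*=np.sign(-n[1]); p=p[abs((p-c)@n)<4]
print(len(p),c,n,'yaw',np.degrees(np.arctan2(n[1],n[0])),'tilt',np.degrees(np.arcsin(n[2])),p.min(0),p.max(0))
state()
E
```

```text
t: 10.88
ee_pos: [526.7, -25.8, 159.5]
orientation: [1.816, -2.564, -0.0]
ft_force: [0.5, 0.1, -4.9]
width: 11.5
[(0.74, [308.2, 297.1]), (0.66, [323.2, 262.0]), (0.52, [383.6, 353.7])]
2890 [515.68500908  -6.48459001  17.71071706] [-0.00298878 -0.00272001  0.99999183] yaw -137.69552534037754 tilt 89.76845578919713 [435.65062057 -86.72135656  13.38022158] [640.84135107 107.10321343  21.85920692]
t 10.975 p [527.1 -25.8 160.1] R
 [[-0.332 -0.943  0.001]
 [-0.943  0.332 -0.   ]
 [-0.    -0.001 -1.   ]] w 11.230599170997934 f [ 0.4 -0.1 -3.8]
```

```bash
cat >> h.py <<'E'
def back(P,x0=526,y0=-32):
    e=np.array([-.332,-.943]); s=(P[...,:2]-[x0,y0])@e; l=(P[...,:2]-[x0,y0])@[-.943,.332]
    p=P[(abs(s)<15)&(abs(l)<60)&(P[...,2]>35)&(P[...,2]<150)]
    for _ in range(5):
        c=p.mean(0); n=np.linalg.svd(p-c)[2][2]; n*=np.sign(-n[1]); p=p[abs((p-c)@n)<3]
    print('back',len(p),np.round(c,1),'yaw',np.degrees(np.arctan2(n[1],n[0])),'tilt',np.degrees(np.arcsin(n[2])),np.round(p.min(0)),np.round(p.max(0)))
    return c,n,p
E
python3 - <<'E'
from h import *
im,d,P=shot('side'); back(P)
E
python3 -m inch '[{"tx":0,"ty":0,"tz":0.5,"ax":0,"ay":0,"az":0,"jaw":0},{"tx":0,"ty":0,"tz":0.3,"ax":0,"ay":0,"az":0,"jaw":0},{"tx":0,"ty":0,"tz":0.1,"ax":0,"ay":0,"az":0,"jaw":0},{"tx":0,"ty":0,"tz":0,"ax":0,"ay":0,"az":0,"jaw":0},{"tx":0,"ty":0,"tz":0,"ax":0,"ay":0,"az":0,"jaw":0}]'
```

```text
back 2054 [526.7 -31.7  94.3] yaw -109.20204705984509 tilt 0.04492751761794466 [477. -51.  35.] [578. -12. 150.]
t: 11.65
ee_pos: [526.8, -25.8, 150.8]
orientation: [-1.815, 2.564, -0.0]
ft_force: [-0.9, -1.2, -3.6]
width: 11.7
```

```bash
python3 -m inch '[{"tx":0,"ty":0,"tz":0.1,"ax":0,"ay":0,"az":0,"jaw":0},{"tx":0,"ty":0,"tz":0,"ax":0,"ay":0,"az":0,"jaw":0},{"tx":0,"ty":0,"tz":0,"ax":0,"ay":0,"az":0,"jaw":0}]'
python3 -m inch '[{"tx":0,"ty":0,"tz":0.05,"ax":0,"ay":0,"az":0,"jaw":0},{"tx":0,"ty":0,"tz":0,"ax":0,"ay":0,"az":0,"jaw":0},{"tx":0,"ty":0,"tz":0,"ax":0,"ay":0,"az":0,"jaw":0}]'
```

```text
t: 12.02
ee_pos: [526.7, -25.8, 149.7]
orientation: [-1.815, 2.564, -0.0]
ft_force: [-0.1, 0.3, -4.3]
width: 12.1
t: 12.4
ee_pos: [526.8, -25.8, 149.4]
orientation: [-1.815, 2.564, -0.0]
ft_force: [-2.3, 0.3, 0.9]
width: 12.0
```

Contact felt. Now I'll release, back up and turn for the side grip.

```bash
python3 -m inch '[{"tx":0,"ty":0,"tz":0,"ax":0,"ay":0,"az":0,"jaw":0.3},{"tx":0,"ty":0,"tz":0,"ax":0,"ay":0,"az":0,"jaw":0.5},{"tx":0,"ty":0,"tz":0,"ax":0,"ay":0,"az":0,"jaw":0.5},{"tx":0,"ty":0,"tz":-1,"ax":0,"ay":0,"az":0,"jaw":0.5},{"tx":0,"ty":0,"tz":-2,"ax":0,"ay":0,"az":0,"jaw":0.5},{"tx":0,"ty":0,"tz":-2.5,"ax":0,"ay":0,"az":0,"jaw":0.5},{"tx":0,"ty":0,"tz":-2.5,"ax":0,"ay":0,"az":0,"jaw":0.5},{"tx":0,"ty":0,"tz":-1,"ax":0,"ay":0,"az":0,"jaw":1}]'
python3 -m inch '[{"tx":0,"ty":0,"tz":0,"ax":0,"ay":0,"az":-9,"jaw":1},{"tx":0,"ty":0,"tz":0,"ax":0,"ay":0,"az":-9,"jaw":1},{"tx":0,"ty":0,"tz":0,"ax":0,"ay":0,"az":-9,"jaw":1},{"tx":0,"ty":0,"tz":0,"ax":0,"ay":0,"az":-9,"jaw":1},{"tx":0,"ty":0,"tz":0,"ax":0,"ay":0,"az":-9,"jaw":1},{"tx":0,"ty":0,"tz":0,"ax":0,"ay":0,"az":-9,"jaw":1},{"tx":0,"ty":0,"tz":0,"ax":0,"ay":0,"az":-9,"jaw":1},{"tx":0,"ty":0,"tz":0,"ax":0,"ay":0,"az":-9,"jaw":1},{"tx":0,"ty":0,"tz":0,"ax":0,"ay":0,"az":-9,"jaw":1},{"tx":0,"ty":0,"tz":0,"ax":0,"ay":0,"az":-9,"jaw":1},{"tx":0,"ty":0,"tz":0,"ax":0,"ay":0,"az":0,"jaw":1}]'
python3 - <<'E'
from h import *
im,d,P=shot('side','s5.png'); c,n,p=back(P)
l=(p[:,:2]@[-.943,.332]); q=p[:,2]<100; a,b=np.percentile(l[q],[1,99]); print('lateral',a,b,(a+b)/2,'head line lateral',np.array([526.8,-25.8])@[-.943,.332])
# peg, from both views
go(544.4,24.2,59,-19.3)
e=np.array([-.332,-.943]);
for n_ in('side','top'):
    if n_=='top': im,d,P=shot('top','t5.png')
    s=P[...,:2]@e; l=P[...,:2]@[-.943,.332]
    k=(P[...,1]<-250)&(P[...,2]>232)&(P[...,2]<242)
    print(n_,'topedge s',np.round(np.percentile(s[k],[1,99]),1),'l',np.round(np.percentile(l[k],[.2,99.8]),1))
    f=(abs(P[...,2]-120)<70)&(s>130)&(s<185)&(l>-690)&(l<-590); print('face s',np.median(s[f]),f.sum())
    k=(P[...,2]>200)&(P[...,2]<222)&(abs(l+625)<25)&(s>130)&(s<165)
    if k.sum(): print('peg',k.sum(),'l',np.round(np.percentile(l[k],[2,50,98]),1),'s',np.round(np.percentile(s[k],[2,98]),1),'z',np.round(np.percentile(P[...,2][k],[2,50,98]),1))
    print([(m['score'],np.round(m['location']),m['pixels'].sum()) for m in masks_of(n_,'free_peg')])
E
```

```text
t: 13.4
ee_pos: [527.5, -25.8, 241.2]
orientation: [-1.814, 2.562, -0.003]
ft_force: [-0.0, -0.2, -0.4]
width: 50.7
t: 14.78
ee_pos: [526.4, -25.8, 238.9]
orientation: [3.096, -0.531, -0.001]
ft_force: [0.2, 0.2, -0.8]
width: 88.1
back 2032 [526.5 -31.7  93.4] yaw -109.3572525548987 tilt 0.07299244141296127 [478. -51.  35.] [577. -12. 150.]
lateral -558.664734376973 -456.2410281343932 -507.4528812556831 head line lateral -505.33799999999997
t 14.825 p [526.5 -25.8 239. ] R
 [[ 0.942 -0.335 -0.   ]
 [-0.335 -0.942  0.   ]
 [-0.     0.    -1.   ]] w 87.84755174989272 f [0.9 0.1 0.3]
tool shift cm [ 1.7000e-02 -5.3100e+00  1.7996e+01] theta now -19.58335421378631
az -0.28335421378631054
side topedge s [187.3 213.6] l [-722.1 -371.8]
face s nan 0
peg 43 l [-631.1 -625.1 -621.7] s [154.9 164.9] z [207.6 213.3 215.9]
[(0.48, array([480., 324.]), np.int64(68))]
top topedge s [187.3 213.4] l [-723.  -372.6]
face s nan 0
peg 34 l [-633.1 -626.6 -622. ] s [154.6 164.4] z [209.8 214.6 218.2]
[(0.59, array([517., 233.]), np.int64(143))]
  return _methods._mean(a, axis=axis, dtype=dtype,
  ret = ret.dtype.type(ret / rcount)
```

```bash
python3 - <<'E'
from h import *
im,d,P=shot('top'); e=np.array([-.332,-.943]); s=P[...,:2]@e; l=P[...,:2]@[-.943,.332]; z=P[...,2]
for lo in(40,80,120,160,190,200,210,216,220,224,228,232,236):
    k=(z>lo)&(z<lo+4)&(s>165)&(s<225)&(l>-610)&(l<-540)
    k2=(z>lo)&(z<lo+4)&(s>165)&(s<225)&(l>-700)&(l<-645)
    print(lo,k.sum(),np.round(np.percentile(s[k],[5,50,95]),1) if k.sum() else '',k2.sum(),np.round(np.percentile(s[k2],[5,50,95]),1) if k2.sum() else '')
E
python3 -m inch '[{"tx":-0.1,"ty":-2.6,"tz":0,"ax":0,"ay":0,"az":0,"jaw":1},{"tx":-0.1,"ty":-2.71,"tz":0,"ax":0,"ay":0,"az":0,"jaw":1},{"tx":0,"ty":0,"tz":0,"ax":0,"ay":0,"az":-0.25,"jaw":1}]'
```

```text
40 12 [187.1 188.  189.5] 20 [187. 188. 189.]
80 17 [187.3 188.3 188.9] 15 [187.  188.4 188.9]
120 19 [187.3 187.9 189.3] 15 [187.6 188.1 188.9]
160 27 [187.5 188.1 189.2] 18 [187.4 188.  189.2]
190 32 [187.2 188.1 189.5] 18 [187.3 188.  189.3]
200 22 [187.2 188.  188.9] 19 [186.8 188.  189.1]
210 24 [187.1 188.  188.9] 15 [186.8 187.6 188.7]
216 28 [187.5 187.9 189. ] 22 [187.1 188.  190. ]
220 31 [187.2 188.3 189.1] 23 [187.  188.2 189.5]
224 19 [187.  188.3 189.4] 18 [187.  188.2 188.8]
228 41 [187.3 188.3 205.3] 22 [187.1 188.1 208.7]
232 223 [188.2 200.4 213.1] 154 [187.9 198.4 212.7]
236 289 [188.4 199.7 211.4] 249 [188.6 200.7 211.5]
t: 15.4
ee_pos: [542.8, 26.0, 239.1]
orientation: [-3.098, 0.52, -0.0]
ft_force: [-1.2, 0.1, -0.6]
width: 88.1
```

The stand's face is flat at s=188 over its full height, and the peg tip is at s≈155, l≈-627. Now I'll go down for the side grip.

```bash
python3 -m inch '[{"tx":0.3,"ty":0,"tz":1,"ax":0,"ay":0,"az":0,"jaw":1},{"tx":0,"ty":0,"tz":2.5,"ax":0,"ay":0,"az":0,"jaw":1},{"tx":0,"ty":0,"tz":2.5,"ax":0,"ay":0,"az":0,"jaw":1},{"tx":0,"ty":0,"tz":2.5,"ax":0,"ay":0,"az":0,"jaw":1},{"tx":0,"ty":0,"tz":2.5,"ax":0,"ay":0,"az":0,"jaw":1},{"tx":0,"ty":0,"tz":2.5,"ax":0,"ay":0,"az":0,"jaw":1},{"tx":0,"ty":0,"tz":2,"ax":0,"ay":0,"az":0,"jaw":1},{"tx":0,"ty":0,"tz":1.5,"ax":0,"ay":0,"az":0,"jaw":1},{"tx":0,"ty":0,"tz":0.9,"ax":0,"ay":0,"az":0,"jaw":1},{"tx":0,"ty":0,"tz":0,"ax":0,"ay":0,"az":0,"jaw":1}]'
python3 -m inch '[{"tx":0,"ty":0,"tz":0,"ax":0,"ay":0,"az":0,"jaw":0.85},{"tx":0,"ty":0,"tz":0,"ax":0,"ay":0,"az":0,"jaw":0.8},{"tx":0,"ty":0,"tz":0,"ax":0,"ay":0,"az":0,"jaw":0.75},{"tx":0,"ty":0,"tz":0,"ax":0,"ay":0,"az":0,"jaw":0.6},{"tx":0,"ty":0,"tz":0,"ax":0,"ay":0,"az":0,"jaw":0.5},{"tx":0,"ty":0,"tz":0,"ax":0,"ay":0,"az":0,"jaw":0.5}]'
python3 - <<'E'
from h import *
state();im,d,P=shot('side','s6.png'); c,n,p=back(P)
l=(p[:,:2]@[-.943,.332]); q=p[:,2]<100; a,b=np.percentile(l[q],[1,99]); print('lateral',a,b,(a+b)/2)
E
```

```text
t: 16.65
ee_pos: [545.0, 23.7, 59.7]
orientation: [3.098, -0.523, -0.001]
ft_force: [-0.4, 0.2, 0.2]
width: 87.5
t: 17.4
ee_pos: [546.1, 24.0, 60.8]
orientation: [-3.098, 0.522, -0.003]
ft_force: [2.3, 1.0, 5.7]
width: 65.8
t 17.4 p [546.1  24.   60.8] R
 [[ 0.945 -0.328  0.002]
 [-0.328 -0.945  0.   ]
 [ 0.002 -0.001 -1.   ]] w 65.77970352576673 f [2.3 1.  5.7]
back 2006 [526.3 -31.6  93.7] yaw -109.14594303925313 tilt 0.025889106978427258 [477. -51.  35.] [578. -12. 150.]
lateral -558.256230206292 -456.0724936138903 -507.16436191009115
```

```bash
python3 -m inch '[{"tx":0,"ty":0,"tz":-0.4,"ax":0,"ay":0,"az":0,"jaw":0.5},{"tx":0,"ty":0,"tz":-0.8,"ax":0,"ay":0,"az":0,"jaw":0.5},{"tx":0,"ty":0,"tz":-1.3,"ax":0,"ay":0,"az":0,"jaw":0.5},{"tx":0,"ty":0,"tz":-1.5,"ax":0,"ay":0,"az":0,"jaw":0.5},{"tx":0,"ty":0,"tz":-1.3,"ax":0,"ay":0,"az":0,"jaw":0.5},{"tx":0,"ty":0,"tz":-0.8,"ax":0,"ay":0,"az":0,"jaw":0.5},{"tx":0,"ty":0,"tz":-0.4,"ax":0,"ay":0,"az":0,"jaw":0.5}]'
python3 -m inch '[{"tx":0.4,"ty":0.9,"tz":0,"ax":0,"ay":0,"az":0,"jaw":0.5},{"tx":0.8,"ty":1.9,"tz":0,"ax":0,"ay":0,"az":0,"jaw":0.5},{"tx":1.2,"ty":2.8,"tz":0,"ax":0,"ay":0,"az":0,"jaw":0.5},{"tx":1.3,"ty":3.2,"tz":0,"ax":0,"ay":0,"az":0,"jaw":0.5},{"tx":1.3,"ty":3.2,"tz":0,"ax":0,"ay":0,"az":0,"jaw":0.5},{"tx":1.3,"ty":3.2,"tz":0,"ax":0,"ay":0,"az":0,"jaw":0.5},{"tx":1.3,"ty":3.2,"tz":0,"ax":0,"ay":0,"az":0,"jaw":0.5},{"tx":1.3,"ty":3.2,"tz":0,"ax":0,"ay":0,"az":0,"jaw":0.5},{"tx":1.2,"ty":2.8,"tz":0,"ax":0,"ay":0,"az":0,"jaw":0.5},{"tx":1.0,"ty":2.3,"tz":0,"ax":0,"ay":0,"az":0,"jaw":0.5},{"tx":0.8,"ty":1.3,"tz":0,"ax":0,"ay":0,"az":0,"jaw":0.5},{"tx":0,"ty":0,"tz":0,"ax":0,"ay":0,"az":0,"jaw":0.5}]'
python3 - <<'E'
from h import *
o=state(); p=o['ee_pos']; e=np.array([-.332,-.943]); print('TCP s',p[:2]@e,'l',p[:2]@[-.943,.332],'-> back s',p[:2]@e+59,'hole z',p[2]+83.4)
im,d,P=shot('side','s7.png'); im2,d2,P2=shot('top','t7.png')
for n,Q in(('side',P),('top',P2)):
    s=Q[...,:2]@e; l=Q[...,:2]@[-.943,.332]; z=Q[...,2]
    for lo in(218,225,232,239,246):
        k=(z>lo)&(z<lo+7)&(s>120)&(s<160)&(abs(l+627)<70)
        if k.sum()>3: print(n,lo,k.sum(),'s',np.round(np.percentile(s[k],[5,50,95]),1),'l',np.round(np.percentile(l[k],[1,50,99]),1))
cv2.imwrite('pics/v5.png',np.hstack([cv2.resize(im[230:430,400:600,::-1],(400,400)),cv2.resize(im2[150:350,420:620,::-1],(400,400))]))
E
```

```text
t: 18.32
ee_pos: [545.5, 24.0, 125.9]
orientation: [-3.098, 0.522, -0.001]
ft_force: [0.3, -0.3, -4.6]
width: 66.1
t: 19.82
ee_pos: [566.0, -280.3, 124.9]
orientation: [-3.097, 0.524, 0.0]
ft_force: [-0.3, -0.0, -4.7]
width: 66.0
t 19.825 p [ 566.  -280.3  124.9] R
 [[ 0.944 -0.329 -0.   ]
 [-0.329 -0.944  0.   ]
 [-0.    -0.    -1.   ]] w 65.95160409956868 f [-0.3 -0.  -4.7]
TCP s 76.37322541171415 l -626.7642953296858 -> back s 135.37322541171415 hole z 208.31554042417594
side 218 182 s [129.6 135.4 136.8] l [-674.2 -618.3 -576.7]
side 225 184 s [128.9 135.2 136.7] l [-674.1 -620.2 -578.1]
side 232 188 s [128.1 135.2 136.8] l [-669.9 -615.2 -580.4]
side 239 178 s [126.6 135.  136.5] l [-666.  -618.9 -585.8]
side 246 164 s [125.6 135.1 136.5] l [-659.6 -617.8 -592.5]
```

View pics/v5.png

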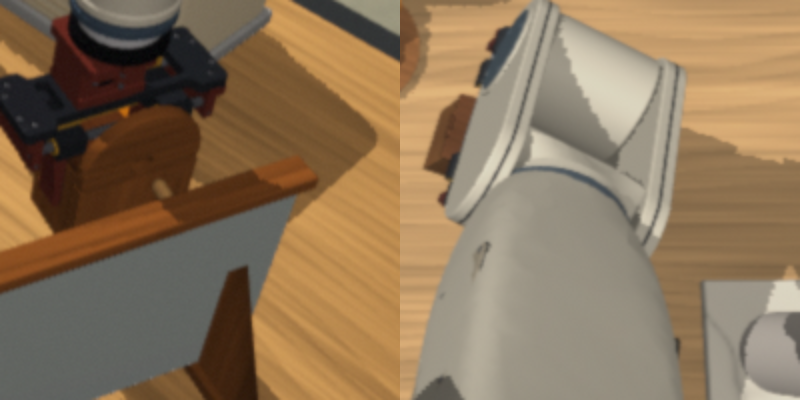

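The box and peg are in line sideways (board centre l≈-625.8, peg -626). In the side view the peg tip at (160,187) shows in front of the back board. I'll advance onto it while watching the force.

```bash
python3 -m inch '[{"tx":0,"ty":0.5,"tz":0,"ax":0,"ay":0,"az":0.1,"jaw":0.5},{"tx":0,"ty":0.7,"tz":0,"ax":0,"ay":0,"az":0.1,"jaw":0.5},{"tx":0,"ty":0.6,"tz":0,"ax":0,"ay":0,"az":0,"jaw":0.5},{"tx":0,"ty":0.4,"tz":0,"ax":0,"ay":0,"az":0,"jaw":0.5},{"tx":0,"ty":0.3,"tz":0,"ax":0,"ay":0,"az":0,"jaw":0.5},{"tx":0,"ty":0,"tz":0,"ax":0,"ay":0,"az":0,"jaw":0.5}]'
```

```text
t: 20.68
ee_pos: [557.5, -303.4, 125.2]
orientation: [-3.097, 0.528, 0.0]
ft_force: [-0.2, 0.3, -3.9]
width: 65.9
```

```bash
python3 -m inch '[{"tx":0,"ty":0.4,"tz":0,"ax":0,"ay":0,"az":0,"jaw":0.5},{"tx":0,"ty":0.4,"tz":0,"ax":0,"ay":0,"az":0,"jaw":0.5},{"tx":0,"ty":0,"tz":0,"ax":0,"ay":0,"az":0,"jaw":0.5}]'
python3 - <<'E'
from h import *
o=state(); p=o['ee_pos']; e=np.array([-.332,-.943]); print('back s',p[:2]@e+59,'l',p[:2]@[-.943,.332],'m',o['moment'])
E
```

```text
t: 21.05
ee_pos: [554.9, -311.1, 125.2]
orientation: [3.097, -0.528, 0.0]
ft_force: [-0.1, -0.1, -4.5]
width: 66.4
t 21.05 p [ 554.9 -311.1  125.2] R
 [[ 0.943 -0.332  0.   ]
 [-0.332 -0.943 -0.   ]
 [ 0.     0.    -1.   ]] w 66.43027823860133 f [-0.1 -0.1 -4.5]
back s 168.10937733221797 l -626.5301687540746 m [ 0.01627216  0.00703489 -0.01159967]
```

The tip is through the hole with no side force.

```bash
python3 -m inch '[{"tx":0,"ty":0.5,"tz":0.05,"ax":0,"ay":0,"az":0,"jaw":0.5},{"tx":0,"ty":0.5,"tz":0.05,"ax":0,"ay":0,"az":0,"jaw":0.5},{"tx":0,"ty":0.4,"tz":0.05,"ax":0,"ay":0,"az":0,"jaw":0.5},{"tx":0,"ty":0.3,"tz":0.05,"ax":0,"ay":0,"az":0,"jaw":0.5},{"tx":0,"ty":0.2,"tz":0,"ax":0,"ay":0,"az":0,"jaw":0.5},{"tx":0,"ty":0,"tz":0,"ax":0,"ay":0,"az":0,"jaw":0.5},{"tx":0,"ty":0,"tz":0,"ax":0,"ay":0,"az":0,"jaw":0.5}]'
python3 -m inch '[{"tx":0,"ty":0.1,"tz":0,"ax":0,"ay":0,"az":0,"jaw":0.5},{"tx":0,"ty":0,"tz":0,"ax":0,"ay":0,"az":0,"jaw":0.5},{"tx":0,"ty":0,"tz":0,"ax":0,"ay":0,"az":0,"jaw":0.5}]'
```

```text
t: 21.92
ee_pos: [548.7, -328.2, 123.1]
orientation: [-3.096, 0.528, 0.0]
ft_force: [1.9, 3.4, -3.9]
width: 65.7
t: 22.3
ee_pos: [548.8, -328.3, 123.1]
orientation: [-3.095, 0.528, -0.0]
ft_force: [3.2, 6.9, -4.7]
width: 65.9
```

```bash
python3 -m inch '[{"tx":0,"ty":-0.1,"tz":0.1,"ax":0,"ay":0,"az":0,"jaw":0.5},{"tx":0,"ty":0,"tz":0.1,"ax":0,"ay":0,"az":0,"jaw":0.5},{"tx":0,"ty":0,"tz":0.1,"ax":0,"ay":0,"az":0,"jaw":0.5},{"tx":0,"ty":0,"tz":0,"ax":0,"ay":0,"az":0,"jaw":0.5},{"tx":0,"ty":0,"tz":0,"ax":0,"ay":0,"az":0,"jaw":0.5}]'
python3 -m inch '[{"tx":0,"ty":0,"tz":0.1,"ax":0,"ay":0,"az":0,"jaw":0.5},{"tx":0,"ty":0,"tz":0,"ax":0,"ay":0,"az":0,"jaw":0.5},{"tx":0,"ty":0,"tz":0,"ax":0,"ay":0,"az":0,"jaw":0.5}]'
```

```text
t: 22.92
ee_pos: [549.1, -328.0, 120.5]
orientation: [-3.097, 0.527, -0.001]
ft_force: [1.9, 7.5, -0.3]
width: 66.0
t: 23.3
ee_pos: [549.3, -328.1, 120.3]
orientation: [-3.097, 0.527, -0.002]
ft_force: [0.8, 9.0, 4.4]
width: 65.8
```

The peg now carries the box: the vertical force has changed sign and the back presses on the face. I'll release gently.

```bash
python3 -m inch '[{"tx":0,"ty":0,"tz":-0.05,"ax":0,"ay":0,"az":0,"jaw":0.76},{"tx":0,"ty":0,"tz":0,"ax":0,"ay":0,"az":0,"jaw":0.8},{"tx":0,"ty":0,"tz":0,"ax":0,"ay":0,"az":0,"jaw":0.9},{"tx":0,"ty":0,"tz":0,"ax":0,"ay":0,"az":0,"jaw":1},{"tx":0,"ty":0,"tz":0,"ax":0,"ay":0,"az":0,"jaw":1}]'
python3 - <<'E'
from h import *
state()
e=np.array([-.332,-.943]); im,d,P=shot('side','s8.png'); im2,d2,P2=shot('top','t8.png')
s=P[...,:2]@e; l=P[...,:2]@[-.943,.332]; z=P[...,2]
for lo in(228,234,239,243,247):
    k=(z>lo)&(z<lo+5)&(s>160)&(s<187)&(abs(l+627)<60)
    if k.sum()>3: print(lo,k.sum(),'s',np.round(np.percentile(s[k],[5,50,95]),1),'l',np.round(np.percentile(l[k],[1,50,99]),1),z[k].max())
cv2.imwrite('pics/v6.png',np.hstack([cv2.resize(im[230:430,400:600,::-1],(400,400)),cv2.resize(im2[150:350,420:620,::-1],(400,400))]))
E
```

```text
t: 23.92
ee_pos: [549.5, -328.4, 120.8]
orientation: [3.097, -0.527, 0.003]
ft_force: [1.1, 7.2, 4.4]
width: 87.7
t 23.925 p [ 549.5 -328.4  120.8] R
 [[ 0.944 -0.331  0.002]
 [-0.331 -0.944 -0.   ]
 [ 0.002 -0.    -1.   ]] w 87.71581615341414 f [1.1 7.2 4.4]
228 21 s [175.8 181.1 185.3] l [-645.9 -584.6 -582.2] 232.9663228304385
234 137 s [176.5 185.6 186.8] l [-666.9 -614.  -584.5] 238.9882467884609
239 127 s [176.6 185.3 186.5] l [-663.8 -615.3 -589.6] 243.9494213325175
243 132 s [175.  185.  186.4] l [-659.1 -615.  -594.4] 247.96954418964006
247 148 s [175.  183.3 186.4] l [-653.5 -615.  -599.5] 251.9875527942543
```

View pics/v6.png

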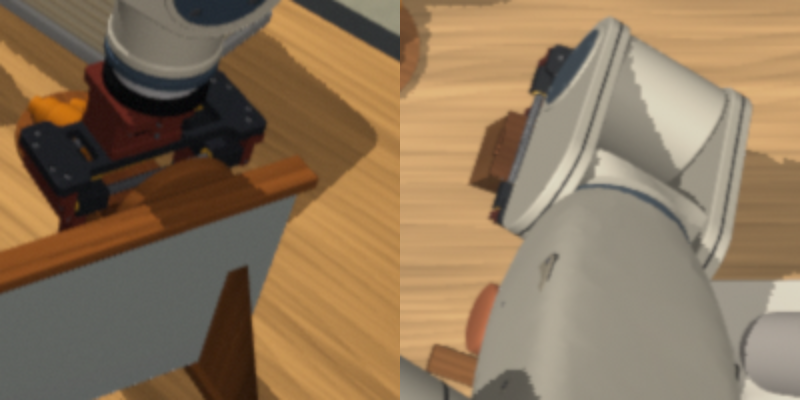

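Some force is still on the tool (7 N away from the stand) after opening. I'll back off a few mm to see whether it goes.

```bash
python3 -m inch '[{"tx":0,"ty":-0.1,"tz":-0.1,"ax":0,"ay":0,"az":0,"jaw":1},{"tx":0,"ty":-0.1,"tz":0,"ax":0,"ay":0,"az":0,"jaw":1},{"tx":0,"ty":0,"tz":0,"ax":0,"ay":0,"az":0,"jaw":1}]'
python3 - <<'E'
from h import *
e=np.array([-.332,-.943]); o=state(); print(o['moment'],o['ee_pos'][:2]@e)
im,d,P=shot('side')
s=P[...,:2]@e; l=P[...,:2]@[-.943,.332]; z=P[...,2]
for lo in(234,239,243,247):
    k=(z>lo)&(z<lo+5)&(s>160)&(s<192)&(abs(l+615)<15)
    if k.sum()>3: print(lo,k.sum(),'s',np.round(np.percentile(s[k],[5,50,95]),1))
k=(s>165)&(s<188)&(abs(l+627)<40)&(z>225); print('ztop',np.percentile(z[k],[50,90,95,98,100]))
k=(z>232)&(z<240)&(s>180)&(l<-690);print('rail s',np.percentile(s[k],[2,5,50,95]))
E
```

```text
t: 24.4
ee_pos: [549.3, -327.2, 120.8]
orientation: [3.096, -0.528, 0.001]
ft_force: [-0.1, 1.2, 0.2]
width: 88.0
t 24.4 p [ 549.3 -327.2  120.8] R
 [[ 0.944 -0.331  0.   ]
 [-0.331 -0.944 -0.001]
 [ 0.     0.    -1.   ]] w 87.978012825934 f [-0.1  1.2  0.2]
[-0.11346651  0.07615236 -0.00674185] 126.14607867899183
234 82 s [185.  188.2 191.6]
239 41 s [184.3 186.  186.8]
243 51 s [174.6 185.6 187. ]
247 90 s [174.8 183.9 186.7]
ztop [434.35623198 485.2765644  493.17088727 499.78354545 509.63380178]
rail s [188.23714842 189.02501985 201.14460425 212.41971644]
```

It went, so the gripper body had only been leaning on the box. I'll retreat straight out to the front, then up and aside.

```bash
python3 -m inch '[{"tx":0,"ty":-0.3,"tz":0,"ax":0,"ay":0,"az":0,"jaw":1},{"tx":0,"ty":-0.6,"tz":0,"ax":0,"ay":0,"az":0,"jaw":1},{"tx":0,"ty":-1,"tz":0,"ax":0,"ay":0,"az":0,"jaw":1},{"tx":0,"ty":-2,"tz":0,"ax":0,"ay":0,"az":0,"jaw":1},{"tx":0,"ty":-3,"tz":0,"ax":0,"ay":0,"az":0,"jaw":1},{"tx":0,"ty":-3,"tz":0,"ax":0,"ay":0,"az":0,"jaw":1},{"tx":0,"ty":-3,"tz":-3,"ax":0,"ay":0,"az":0,"jaw":1},{"tx":0,"ty":-3,"tz":-5,"ax":0,"ay":0,"az":0,"jaw":1},{"tx":-2,"ty":-3,"tz":-5,"ax":0,"ay":0,"az":0,"jaw":1},{"tx":-2,"ty":-4,"tz":-3,"ax":0,"ay":0,"az":0,"jaw":1},{"tx":-2,"ty":-4,"tz":0,"ax":0,"ay":0,"az":0,"jaw":1},{"tx":-2,"ty":-4,"tz":0,"ax":0,"ay":0,"az":0,"jaw":1}]'
python3 -m inch '[{"tx":-2,"ty":-5,"tz":0,"ax":0,"ay":0,"az":0,"jaw":1},{"tx":-2,"ty":-5,"tz":0,"ax":0,"ay":0,"az":0,"jaw":1},{"tx":-2,"ty":-5,"tz":0,"ax":0,"ay":0,"az":0,"jaw":1},{"tx":0,"ty":0,"tz":0,"ax":0,"ay":0,"az":0,"jaw":1}]'
python3 - <<'E'
from h import *
e=np.array([-.332,-.943]); im,d,P=shot('side','s9.png'); im2,d2,P2=shot('top','t9.png')
for n,Q in(('side',P),('top',P2)):
    s=Q[...,:2]@e; l=Q[...,:2]@[-.943,.332]; z=Q[...,2]
    for lo in(80,120,150,165,185,200,215,230,237,241,245):
        k=(z>lo)&(z<lo+5)&(s>80)&(s<190)&(abs(l+627)<60)
        if k.sum()>3: print(n,lo,k.sum(),'s',np.round(np.percentile(s[k],[3,50,97]),1),'l',np.round(np.percentile(l[k],[2,98]),1))
    k=(s>165)&(s<190)&(abs(l+627)<20)&(z>225); print('ztop',np.percentile(z[k],[90,98,100]))
s=P2[...,:2]; z=P2[...,2]
for n,c in(('jl',(554,348)),('jr',(497,195.5))):
    k=(np.hypot(*(s-c).transpose(2,0,1))<60)&(z>110)&(z<130)
    print(n,cv2.minEnclosingCircle(P2[k][:,:2].astype(np.float32)))
cv2.imwrite('pics/v7.png',np.hstack([cv2.resize(im[100:440,160:610,::-1],(400,302)),cv2.resize(im2[130:430,130:580,::-1],(400,302))]))
E
```

```text
t: 25.95
ee_pos: [575.9, -6.1, 281.4]
orientation: [-3.097, 0.527, -0.002]
ft_force: [1.3, 0.1, -0.3]
width: 87.9
t: 26.45
ee_pos: [568.3, 157.0, 280.6]
orientation: [-3.098, 0.519, 0.0]
ft_force: [-0.3, -0.9, 0.1]
width: 87.9
side 120 16 s [ 92.9 103.  109.8] l [-596.2 -593.9]
side 150 29 s [ 94.6 110.5 128.2] l [-596.1 -594.3]
side 165 48 s [ 90.  114.4 138.8] l [-644.4 -593.8]
side 230 83 s [175.7 186.  189.8] l [-677.7 -575.7]
side 237 136 s [176.1 185.3 189.6] l [-664.8 -589.4]
side 241 130 s [175.5 185.2 186.8] l [-659.4 -592.7]
side 245 144 s [175.1 184.4 187.1] l [-656.4 -597.1]
ztop [254.44138117 255.58575481 256.41761163]
top 80 44 s [ 93.5 121.  188.6] l [-658.  -569.3]
top 120 39 s [ 93.1 132.1 187.4] l [-651.6 -568.6]
top 150 41 s [ 93.8 154.  188.2] l [-677.3 -568.6]
top 165 71 s [ 89.6 117.3 188.5] l [-673.4 -571. ]
top 185 52 s [168.2 175.4 185.5] l [-673.4 -575.1]
top 200 38 s [174.6 175.6 188. ] l [-678.9 -570.8]
top 215 80 s [158.3 175.5 188.2] l [-685.5 -573.8]
top 230 85 s [174.6 176.9 189.5] l [-680.4 -576.8]
top 237 93 s [174.7 180.2 189.9] l [-681.4 -577.9]
top 241 69 s [174.6 178.1 186.3] l [-662.8 -590.4]
top 245 78 s [174.7 177.8 186.1] l [-659.1 -595.4]
ztop [256.02662002 258.15741217 259.41009386]
jl ((553.7919921875, 353.7823486328125), 38.00006866455078)
jr ((0.0, 0.0), 0.0)
```

View pics/v7.png

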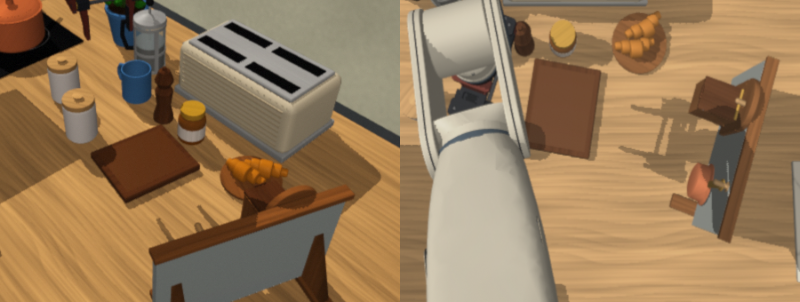

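The box hangs by itself against the stand, with the peg showing at (738,100). The head height reads higher than I expected, so I'll check that more closely.

```bash
python3 -m inch '[{"tx":-2,"ty":-4,"tz":0,"ax":0,"ay":0,"az":0,"jaw":1},{"tx":-3,"ty":-4,"tz":-2,"ax":0,"ay":0,"az":0,"jaw":1},{"tx":-3,"ty":-4,"tz":-2,"ax":0,"ay":0,"az":0,"jaw":1},{"tx":-3,"ty":-4,"tz":0,"ax":0,"ay":0,"az":0,"jaw":1},{"tx":-3,"ty":-4,"tz":0,"ax":0,"ay":0,"az":0,"jaw":1},{"tx":0,"ty":0,"tz":0,"ax":0,"ay":0,"az":0,"jaw":1}]'
python3 - <<'E'
from h import *
e=np.array([-.332,-.943]); im,d,P=shot('side','s10.png'); im2,d2,P2=shot('top','t10.png')
for n,Q in(('side',P),('top',P2)):
    s=Q[...,:2]@e; l=Q[...,:2]@[-.943,.332]; z=Q[...,2]
    for a in(176,179,182,185):
        k=(s>a)&(s<a+3)&(abs(l+626)<8)&(z>215); print(n,a,k.sum(),np.round(np.percentile(z[k],[50,90,100]),1) if k.sum() else '')
    for a in(95,110,125,140,155,165):
        k=(s>a)&(s<a+5)&(abs(l+626)<25)&(z>140); print(' lid',a,k.sum(),np.round(np.percentile(z[k],[10,50,90]),1) if k.sum() else '')
    k=(s>192)&(s<208)&(abs(l+500)<100)&(z>200); print('rail z',np.median(z[k]))
# board front plane
k=(abs((P2[...,:2]@e)-175)<4)&(abs(P2[...,:2]@[-.943,.332]+626)<45)&(P2[...,2]>185)&(P2[...,2]<243)
p=P2[k]; 
for _ in range(4):
    c=p.mean(0); nn=np.linalg.svd(p-c)[2][2]; nn*=np.sign(-nn[1]); p=p[abs((p-c)@nn)<2]
print('front plane',len(p),'yaw',np.degrees(np.arctan2(nn[1],nn[0])),'tilt',np.degrees(np.arcsin(nn[2])),'s',c[:2]@e)
cv2.imwrite('pics/v8.png',cv2.resize(im2[190:320,420:560,::-1],(646,600),interpolation=cv2.INTER_CUBIC))
for n,c in(('jl',(554,348)),('jr',(497,195.5))):
    k=(np.hypot(*(P2[...,:2]-c).transpose(2,0,1))<60)&(P2[...,2]>110)&(P2[...,2]<130)
    print(n,k.sum(),cv2.minEnclosingCircle(P2[k][:,:2].astype(np.float32)) if k.sum() else '')
E
```

```text
t: 27.3
ee_pos: [502.8, 389.2, 320.5]
orientation: [-3.097, 0.525, 0.0]
ft_force: [0.2, -0.4, 0.7]
width: 87.5
side 176 17 [254.6 255.8 256.5]
side 179 21 [253.6 255.5 255.7]
side 182 33 [250.3 255.7 256.1]
side 185 79 [244.6 254.2 255.6]
 lid 95 78 [171.2 172.7 174.2]
 lid 110 69 [173.2 174.3 175.8]
 lid 125 58 [174.4 175.9 177.8]
 lid 140 10 [175.9 176.8 178.8]
 lid 155 0 
 lid 165 0 
rail z 235.04024830424478
top 176 23 [252.6 255.8 258.5]
top 179 16 [254.7 256.1 258.1]
top 182 16 [254.9 257.3 257.8]
top 185 6 [253.9 255.  255.2]
 lid 95 69 [170.6 173.4 176.4]
 lid 110 69 [171.6 174.9 177.7]
 lid 125 68 [173.8 176.1 179. ]
 lid 140 72 [175.7 178.2 180.7]
 lid 155 81 [177.2 180.3 213.2]
 lid 165 72 [178.  181.6 213.9]
rail z 236.57349560490104
front plane 427 yaw -109.35975994932343 tilt -0.02793013041669029 s 175.5473478161345
jl 1120 ((555.0347290039062, 347.7658996582031), 39.40237045288086)
jr 1136 ((497.68304443359375, 195.50048828125), 38.99493408203125)
```

View pics/v8.png

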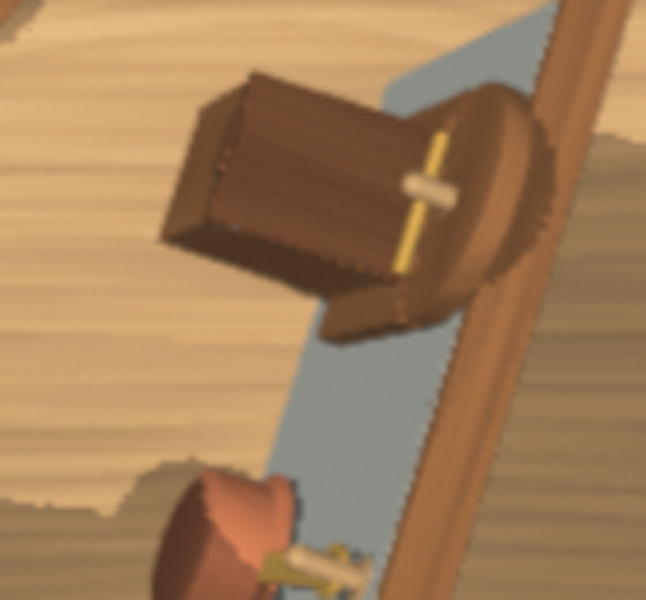

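The height is explained: the head is 52 mm above the hole centre, so a head at 255 puts the hole at 203, as expected. The picture shows the peg through the hole at (430,190). Board yaw is -109.4°, tilt 0°, and its back sits within 0.6 mm of the face. The jars haven't moved.

```bash
python3 -c "
from workcell import ctrl; print(ctrl.close_job())"
```

```text
the job is handed in; nothing more can be done
None
```

The salt box now hangs by its hole on the empty peg, upright and with its back against the stand, and I handed the job in at about 27 s. I gripped it by the back board's head to lift it out from between the jars, stood it on the chopping board and let go. Then I took it again by its sides and hung it.

**Last checks:**
- **Hanging:** the peg shows through the hole. The back board's tilt is 0.0° and its heading matches the stand's. Its back is within about 0.6 mm of the stand's face by the top camera, while the side camera read it 2–3 mm off.
- **Height:** the underside of the box is at about 77 mm, which fits a hole resting on the peg.
- **Surroundings:** both jars measure within about 1 mm of where they started. The rest looked unmoved in the pictures, though I did not measure it.
- **Robot:** it is well clear and touching nothing.

**Didn't go smoothly:**
- My first move commands were refused because of a format error; nothing moved.
- When I opened the fingers at the peg, about 8 N remained on the tool, probably the gripper's body leaning lightly on the back board. It went when I backed off 2 mm, and the box stayed put.

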